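# Complete a display kit from the sloping picking bin

### The job

One of the two kit trays still lacks its bar. Take the long square aluminium bar out of the sloping picking bin, reaching in at a slant below the red beam, and lay it (do not drop it) flat inside the empty tray, then let go. Leave the other things in the bin, the bar in the other tray and the other loose things on the bench where they are.

Things in the scene. Friction and masses are not known exactly. Their poses are not given: they have to be found in the camera images.
- rack: Fixed stand with one sloping cardboard bin; its floor rises at 25 degrees towards the rack's +x (away from the robot). Origin on the table below the lower inner edge of the bin floor, midway across; z up, y across the bin. Three things lie in the bin side by side, in any order, about 85 mm apart along y, each with its lower end against the low wall.
- bin_low (a point): Middle of the lower inner edge of the bin floor, 35 mm above the table, axes as the rack's. Bin inside: 200 mm up the slope, 280 mm across; walls 5 mm thick, rising 45 mm square to the floor.
- beam (a point): Middle of the underside of the fixed red beam above the bin, 240 mm above the table, 100 mm from the rack's origin along x. Beam 40 (x) x 355 (y) x 50 mm high; its posts are 25 mm square at x 100, y +-165 mm of the rack. It blocks a gripper coming straight down; square to the bin floor (leaning 25 degrees, gripper body towards the robot) there is room.
- long_bar: The bar to move: square aluminium tube with black end plugs, 150 mm long, 32 x 32 mm section, about 0.2 kg. Starts in the bin, lying along the slope. Origin at the centre of its underside (the face on the bin floor); x along its length pointing up the slope, y across (level), z square to the bin floor, outwards.
- long_bar_center (a point): Centre of the long bar, 16 mm from each long face, at mid-length; same axes as the bar.
- short_bar: Leave alone. Same tube but 85 mm long, in the bin along the slope. Origin on its underside, 75 mm up the slope from its lower end; axes as for the long bar.
- angle: Leave alone. Steel angle bracket in the bin: a plate 100 x 36 x 6 mm along the slope with a 40 mm high upright leg at its lower end. Origin on its underside, 75 mm up the slope from its lower end; axes as for the long bar.
- empty_tray: Fixed open cardboard tray, nothing in it: outside 210 (x) x 110 (y) x 35 (z) mm, walls and floor 4 mm, so inside 202 x 102 mm. Origin at the centre of its underside on the table, z up. The bar goes here, roughly in the middle with its length along the tray's length.
- full_tray: A second tray just like it, which already holds a bar. It and the empty one may stand either way round (left or right).
- packed_bar: Leave alone. The bar already packed in the full tray, like the long bar, 150 x 32 x 32 mm; origin at the centre of its underside, x along its length.
- tape: Leave alone. Tape roll lying flat on the bench in front of the rack, 100 mm across, 48 mm high; origin at the centre of its underside.
- mallet: Leave alone. Rubber mallet with a wooden handle lying beyond the trays, 48 mm high, head 80 mm long, handle to its -x side, 234 mm overall; origin under the middle of the head.
- booklets: Leave alone. Stack of booklets, 150 (x) x 210 x 25 mm, beside the robot; origin at the centre of its underside.
Mind the look-alikes: they are no part of the job. Leave any pink or purple look-alike of the long_bar alone.

How it is judged:
By the outcome, as a careful person would: the job done as asked, in the order asked, and still so for the second after the job is handed in, with the robot touching nothing.
It also fails if it takes over 42 s, if anything falls off the work surface, if the arm or the gripper's body presses on something with over 40 N, if the wrist force passes 120 N, or if a joint passes its speed limit or range.

### The arm

A 7-joint arm with a two-finger parallel gripper is mounted at the origin on the work surface. World frame = base frame: x ahead of the robot, y to its left, z up, the work surface at z = 0. Lengths are in m, angles in rad, forces in N, time in s.
With the tool pointing down it reaches from about 0.4 to 0.85 m from the base axis. Payload 10.4 kg.
Tool frame: the origin (TCP) lies between the finger pads; the fingertips stand 11 mm ahead of it and the grasp point (between the pads) lies 8 mm behind it; z points along the fingers, y is the direction in which the jaws open and shut (so a half turn about z gives the same grasp; the last joint's range is limited). The gripper opens to 87 mm and grips with 3 to 60 N. Pads are 19 mm wide; open, the fingers measure 117 mm over their backs; the gripper's body (75 mm by 190 mm) begins 51 mm behind the grasp point.
Start: joints at [-1.126, 0.332, -0.065, 1.46, 0.022, 1.35, -0.088], TCP at [0.282, 0.558, 0.234] pointing down, gripper open.
Joint ranges: [-2.6, 2.6], [-0.5, 2.12], [-1.47, 1.34], [0.16, 2.42], [-1.27, 4.41], [0.06, 2.06], [-2.6, 2.6]. Speed limits (rad/s): [2.22, 2.22, 2.79, 2.79, 3.14, 3.14, 3.14].

### API

Orientations are given as a unit quaternion [x, y, z, w].
In Python, from bench import r, eyes gives the robot as it stands.
- The arm moves only by the shell command python3 -m inch 'ROWS' [FORCE]. ROWS is a JSON object of lists of equal length, an entry for each row: "translation": the shift along the world's x, y, z scaled (see below), a list of three; "rot": the turn, a rotation vector about the world's x, y, z scaled (see below), a list of three; "jaw": the finger opening in mm, from 0 to 87. In form: {"translation": [[tx, ty, tz], ...], "rot": [[ax, ay, az], ...], "jaw": [jaw, ...]}. A call has 1 to 20 rows; each row is the pose to reach, as a shift and turn from the pose measured when the call began; what a row does not reach only later rows make up. The controller multiplies each number of a shift by 100 mm and each number of a turn by 60 degrees. A row lasts 1/10 s, in which the tool goes at most 50 mm and 8.59 degrees, less where a joint would pass 70% of its speed; a pose out of reach is approached as far as the arm can. A call with a number of a shift or a turn outside -1 to 1 is refused whole. A call with a gripper value outside its range is refused whole. The fingers move at their own pace and stop on an object; FORCE is the grip in N (left out, the last holds). Time passes only in rows, so rows that repeat a pose let the fingers close. It gives the time, the measured TCP pose, the force and the opening at its end, in the units of the state.
- r.read_state(): the state, without advancing time (a new reading comes with each control period).
- eyes.camera(name): name is "scene" or "top"; returns the picture (420x560x3 uint8, blue, green, red); there is no depth.
- eyes.calibration(name): a dict with "fx", "fy", "cx", "cy" (pixels), "R" (3x3) and "t" (3): a world point X has camera coordinates R X + t. Camera axes: x right, y down, z forward; pixel columns grow to the right and rows downward; lengths in m; the calibration is good to about 2 mm. A picture is of the moment at which its call begins. calibration takes no time and is no camera call.
- r.close_job(): hands the job in, once; it reports no verdict.
The state is a dict: "time": time; "joint_positions": joint angles; "joint_vel": joint speeds; "joint_torque": joint torques, N m; "ee_pos": TCP position; "eef_rot": TCP orientation; "ft_force": force on the tool from outside, world axes, zero at the start; "torque": the same for the moment, N m; "width": finger opening in m.
Only numpy, scipy, OpenCV 4.12 (cv2) and the standard library are available. Lean on these libraries where they do the work, as an engineer would, in place of code of your own. Each camera call takes 0.05 s, during which the arm holds its last target. There are 200 camera calls.

## Working session

There is one attempt and no reset: what is moved stays moved. The work goes in short steps, Python scripts to look and compute and a shell command to move; the robot and the scene stay as the last step left them, time stands still between calls to the robot, and variables do not carry over. Pictures are saved under pics/ and viewed, about 8 in all and at most 12, crops included, and the job is handed in when it is done.

```bash
mkdir -p pics; ls; python3 - <<'E'
from bench import r,eyes
import cv2,numpy as np
for n in("scene","top"):
    cv2.imwrite(f"pics/{n}0.png",eyes.camera(n)); c=eyes.calibration(n)
    print(n,c['fx'],c['fy'],c['cx'],c['cy'],np.round(-np.array(c['R']).T@c['t'],3),np.round(c['R'],3).tolist())
print(r.read_state())
E
```

```text
pics
scene 446.82311392626156 446.82311392626156 290.72784691195704 205.53037434881907 [1.1   0.547 0.902] [[-0.618, 0.786, -0.01], [0.545, 0.418, -0.727], [-0.567, -0.455, -0.687]]
top 490.03296823024397 490.03296823024397 282.2544019888059 212.59233739840337 [0.179 0.062 1.625] [[-0.116, -0.993, 0.002], [-0.972, 0.114, -0.205], [0.203, -0.025, -0.979]]
{'time': 0.1, 'joint_positions': array([-1.12557901,  0.33279026, -0.06469729,  1.46083978,  0.02162454,
        1.3499129 , -0.08849961]), 'joint_vel': array([ 5.19223168e-04, -1.75514756e-03, -7.17032192e-04, -4.08912248e-03,
        2.43532451e-06,  1.01120635e-03,  4.58460802e-04]), 'joint_torque': array([ 2.05523938e-03, -6.24537849e+01,  2.47335818e-02, -3.90723288e+01,
       -6.13318942e-02,  3.65064398e-02,  3.94577000e-05]), 'ee_pos': array([0.2817    , 0.55754747, 0.23285338]), 'eef_rot': array([ 2.31770722e-01,  9.72770240e-01, -6.18166938e-04, -1.05229451e-04]), 'ft_force': array([ 1.00189021, -0.83305674,  0.2676    ]), 'torque': array([0.02893405, 0.05701672, 0.01976   ]), 'width': 0.08709619871503525}
```

View pics/scene0.png

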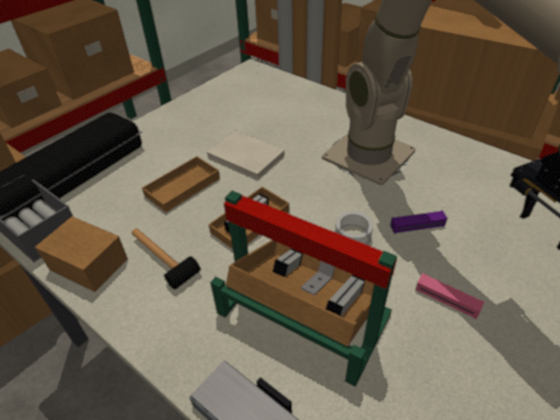

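View pics/top0.png

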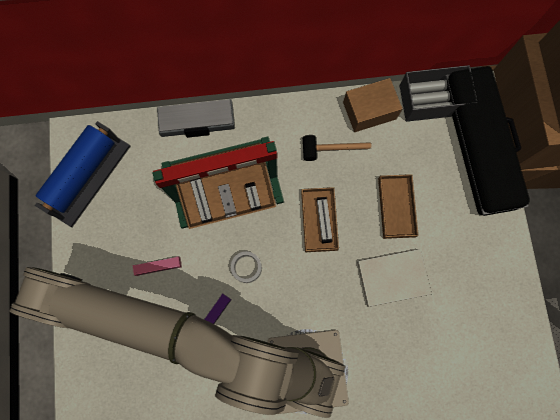

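The top view shows these candidates:
- grey bar at (200,200), at the left (+y) of the bin and longest
- short bar (252,195)
- angle (227,198)
- packed bar (323,220)
- pink (157,266) and purple (217,309) look-alikes

I choose (200,200). The empty tray is at (398,207). I'll check both in a close crop.

```bash
python3 - <<'E'
import cv2,numpy as np
a=cv2.imread("pics/top0.png")
c=cv2.resize(a[135:235,150:290],None,fx=5.6,fy=5.6,interpolation=cv2.INTER_CUBIC)
for i in range(0,140,10):
    cv2.putText(c,str(150+i),(int(i*5.6),10),0,.35,(0,255,255)); cv2.line(c,(int(i*5.6),12),(int(i*5.6),20),(0,255,255))
for i in range(0,100,10):
    cv2.putText(c,str(135+i),(0,int(i*5.6)+4),0,.35,(0,255,255)); cv2.line(c,(25,int(i*5.6)),(33,int(i*5.6)),(0,255,255))
cv2.imwrite("pics/bin.png",c)
c=cv2.resize(a[165:255,365:430],None,fx=6,fy=6,interpolation=cv2.INTER_CUBIC)
for i in range(0,65,10):
    cv2.putText(c,str(365+i),(int(i*6),10),0,.35,(0,0,255)); cv2.line(c,(i*6,12),(i*6,20),(0,0,255))
for i in range(0,90,10):
    cv2.putText(c,str(165+i),(0,i*6+4),0,.35,(0,0,255)); cv2.line(c,(25,i*6),(33,i*6),(0,0,255))
cv2.imwrite("pics/tray.png",c)
E
```

```text
(no output)
```

View pics/bin.png

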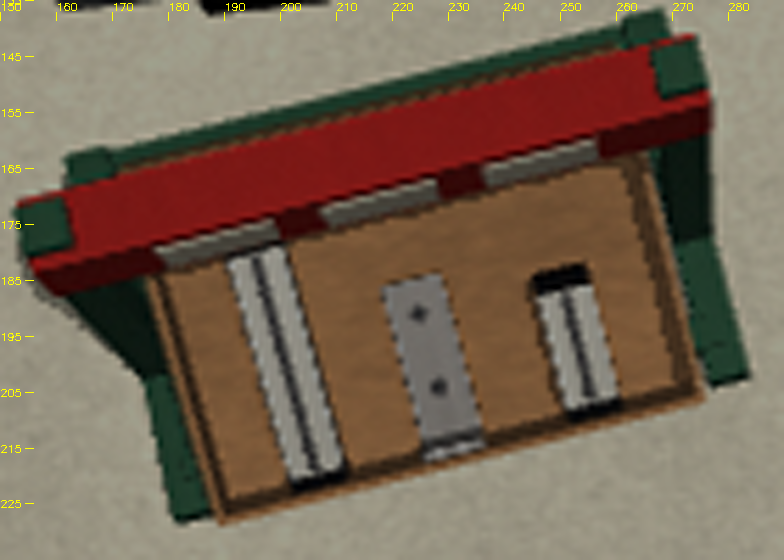

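View pics/tray.png

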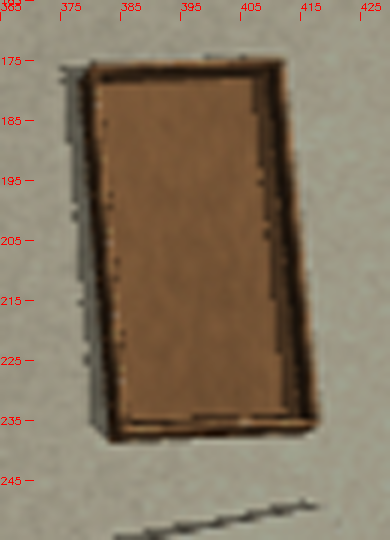

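```bash
cat > h.py <<'E'
import cv2,numpy as np
from scipy.optimize import least_squares
from scipy.spatial.transform import Rotation as Rn
from bench import r,eyes
def proj(n,X):
    c=eyes.calibration(n); p=np.array(X)@np.array(c['R']).T+c['t']
    return np.c_[c['fx']*p[:,0]/p[:,2]+c['cx'],c['fy']*p[:,1]/p[:,2]+c['cy']]
def W(p,L): return Rn.from_euler('z',p[2]).apply(np.array(L)/1000.)+[p[0],p[1],0]
k=np.deg2rad(25)
def S(s,y,n): return [s*np.cos(k)-n*np.sin(k),y,35+s*np.sin(k)+n*np.cos(k)]
E
python3 - <<'E'
from h import *
B=lambda a:np.array(a)/5.6+[150,135]
L=[S(-5,145,45),S(-5,-145,45),[80,177.5,240],[80,-177.5,240],[80,-177.5,290],[120,-177.5,290],[80,177.5,290],[120,177.5,290]]
P=B([(220,523),(705,402),(60,293),(710,130),(712,98),(693,36),(35,262),(18,205)])
f=least_squares(lambda p:(proj("top",W(p,L))-P).ravel(),[.6,.2,0],x_scale=.1)
rk=f.x; print("rack",rk,np.round(f.fun,1))
# bar y at lower and mid
for px,s in [((318,478),0),((258,250),None)]:
    g=least_squares(lambda q:(proj("top",W(rk,[S(q[0],q[1],32)]))-B(px)).ravel(),[20,80]); print(px,g.x)
T=np.array([(85,63),(283,62),(317,430),(113,440)])/6+[365,165]
TL=[[105,55,35],[105,-55,35],[-105,-55,35],[-105,55,35]]
g=least_squares(lambda p:(proj("top",W(p,TL))-T).ravel(),[.6,-.2,0],x_scale=.1); print("tray",g.x,np.round(g.fun,1))
a=cv2.imread("pics/scene0.png")[120:360,130:410]; a=cv2.resize(a,None,fx=2.8,fy=2.5)
def dr(X,c):
    for u,v in (proj("scene",X)-[130,120])*[2.8,2.5]: cv2.circle(a,(int(u),int(v)),3,c,1)
dr(W(rk,L),(255,255,0)); dr(W(g.x,TL),(255,0,255))
dr(W(rk,[S(s,y+70,32) for s in(0,150) for y in(-16,16)]),(0,255,0))
cv2.imwrite("pics/ov.png",a)
E
```

```text
rack [0.52672947 0.18472309 0.13771868] [-0.4  0.3  0.5 -0.3 -0.8  0.4  1.   0.3  0.5  0.5  0.4 -1.3 -0.7  1.4
 -0.5 -1.6]
(318, 478) [ 4.29932001 84.30061316]
(258, 250) [140.99438954  82.22238215]
tray [ 0.4864015  -0.36520128 -0.08462146] [ 0.3  0.6 -0.2 -0.2 -0.3  0.1  0.2 -0.5]
```

View pics/ov.png

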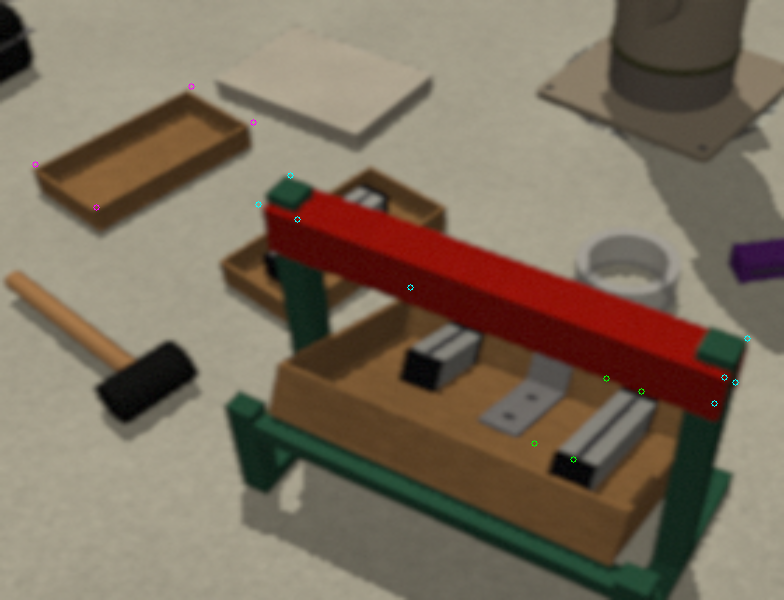

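The overlay agrees roughly. The bar and tray show offsets of a few pixels in the scene view, so I'll look at an enlarged scene crop and fit both cameras together.

```bash
python3 - <<'E'
import cv2,numpy as np
a=cv2.imread("pics/scene0.png")
c=cv2.resize(a[190:340,205:400],None,fx=4,fy=4,interpolation=cv2.INTER_CUBIC)
cv2.imwrite("pics/sc2.png",c)
E
```

```text
(no output)
```

View pics/sc2.png

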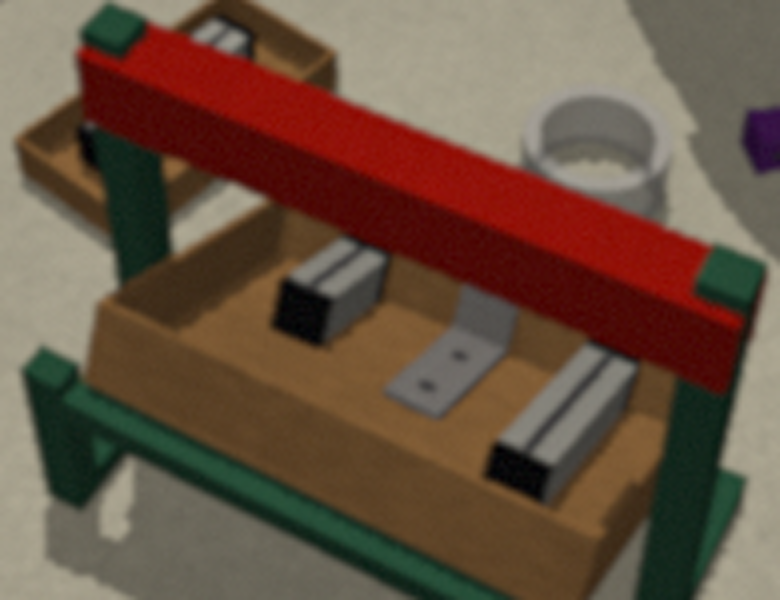

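```bash
python3 - <<'E'
from h import *
B=lambda a:np.array(a)/5.6+[150,135]
C=lambda a:np.array(a)/4+[205,190]
L=[S(-5,145,45),S(-5,-145,45),[80,177.5,240],[80,-177.5,240],[80,-177.5,290],[120,-177.5,290],[80,177.5,290],[120,177.5,290]]
P=B([(220,523),(705,402),(60,293),(710,130),(712,98),(693,36),(35,262),(18,205)])
L2=[[120,-177.5,290],[120,-177.5,240],[120,177.5,290],[120,177.5,240],[80,177.5,290],[80,-177.5,290],S(205,-145,45),S(205,145,45)]
P2=C([(80,58),(85,115),(742,322),(727,390),(765,268),(115,8),(108,303),(600,540)])
def res(p): return np.r_[(proj("top",W(p,L))-P).ravel(),(proj("scene",W(p,L2))-P2).ravel()]
f=least_squares(res,[.6,.2,0],x_scale=.1,loss='soft_l1');rk=f.x;print(rk);print(np.round(res(rk).reshape(-1,2),1).tolist())
# bar
BS=C([(497,443),(553,468),(487,478),(545,500)]);BT=B([(290,487),(347,470),(228,262),(286,245)])
def rb(q,a=1,b=1):
    y=lambda s:q[1]+q[2]*(s-75)
    X=[S(q[0]+150,y(150)+d,n) for n in(32,0) for d in(-16,16)]
    Y=[S(q[0],y(0)+16,32),S(q[0],y(0)-16,32)]
    Z=[S(135,y(135)+16,32),S(135,y(135)-16,32)]
    t=np.array([.993,.12]); # cross direction only for the Z points
    return np.r_[a*(proj("scene",W(rk,X))-BS).ravel(),b*(proj("top",W(rk,Y))-BT[:2]).ravel(),b*((proj("top",W(rk,Z))-BT[2:])@[.967,-.255])]
for a,b in((1,1),(1,0.01),(0.01,1)):
    g=least_squares(lambda q:rb(q,a,b),[0,80,0]); print(g.x,np.round(rb(g.x),1))
E
```

```text
[0.52659668 0.18614201 0.14370854]
[[-0.7, 0.6], [0.1, -0.4], [-1.4, 0.9], [0.2, 0.1], [-0.3, 0.3], [-0.4, -1.4], [-1.3, 1.9], [-1.1, -1.1], [-2.2, -2.2], [-0.7, 1.0], [-0.5, 0.6], [-0.7, 1.0], [1.9, -1.5], [0.5, -1.2], [-2.9, -1.1], [0.0, -1.0]]
[-5.06409817e+00  8.35118866e+01  1.17902572e-02] [-0.2 -1.1 -0.1 -0.9 -1.3  2.9 -1.9  4.   1.1  2.5  0.5  3.  -0.6 -1.3]
[-1.08059301e+01  8.34394331e+01  8.68654171e-03] [ 0.7 -2.3  0.7 -2.2 -0.3  1.6 -1.   2.7  1.5  4.1  0.9  4.7 -0.5 -1.2]
[ 4.37077970e+00  8.19082779e+01 -1.06905028e-02] [-3.4  0.1 -3.3  0.4 -4.5  4.2 -5.   5.4  0.3 -0.3 -0.3  0.3  0.3 -0.3]
```

The joint fit gives the bar at rack y = 83 mm with its lower end against the wall, in line with the rack. Next I compute the tool targets. The jaws open to only about 60 mm, because full opening would hit the side wall.

```bash
cat >> h.py <<'E'
RK=[.5266,.1858,.141]; TR=[.4864,-.3652,-.0846]
def slant(yaw,t): return Rn.from_euler('z',yaw)*Rn.from_matrix(np.array([[-np.cos(t),0,np.sin(t)],[0,1,0],[-np.sin(t),0,-np.cos(t)]]))
def to(pos,R=None):
    s=r.read_state(); q=Rn.from_quat(s['eef_rot'])
    print("t",round(s['time'],2),"pos",np.round(s['ee_pos'],4),"tgt",np.round(pos,4),"SHIFT",np.round((pos-s['ee_pos'])/.1,3),
      "ROT",np.round((R*q.inv()).as_rotvec(degrees=True)/60,3) if R is not None else "", "F",np.round(s['ft_force'],1),"w",round(s['width'],4))
def binp(s,n,y=83): return W(RK,[S(s,y,n)])[0]
E
python3 -c "
from h import *
to(binp(70,125),slant(RK[2],k)); to(binp(70,16),slant(RK[2],k)); print(slant(RK[2],k).as_matrix().round(2))"
```

```text
t 0.1 pos [0.2817 0.5575 0.2329] tgt [0.5254 0.2695 0.1779] SHIFT [ 2.437 -2.881 -0.55 ] ROT [-0.068 -0.418  0.572] F [ 1.  -0.8  0.3] w 0.0871
t 0.1 pos [0.2817 0.5575 0.2329] tgt [0.5711 0.2759 0.0791] SHIFT [ 2.894 -2.816 -1.538] ROT [-0.068 -0.418  0.572] F [ 1.  -0.8  0.3] w 0.0871
[[-0.9  -0.14  0.42]
 [-0.13  0.99  0.06]
 [-0.42 -0.   -0.91]]
```

```bash
python3 -m inch '{"translation":[[0.3,-0.4,0],[0.6,-0.8,0],[0.8,-1,0],[0.8,-1,0],[0.8,-1,0]],"rot":[[-0.01,-0.08,0.11],[-0.03,-0.17,0.23],[-0.04,-0.25,0.34],[-0.05,-0.34,0.46],[-0.068,-0.418,0.572]],"jaw":[60,60,60,60,60]}'
python3 -m inch '{"translation":[[0.3,-0.4,0],[0.6,-0.8,0],[0.8,-1,0],[0.8,-1,0]],"rot":[[0,0,0],[0,0,0],[0,0,0],[0,0,0]],"jaw":[60,60,60,60]}'
python3 -c "
from h import *
to(binp(70,125),slant(RK[2],k))"
```

```text
time: 0.6
ee_pos: [0.3622, 0.4568, 0.233]
eef_rot: [-0.069, 0.974, 0.015, 0.217]
ft_force: [-0.2, 0.3, 0.5]
width: 0.0616
time: 1.0
ee_pos: [0.4451, 0.3524, 0.2329]
eef_rot: [-0.066, 0.974, 0.014, 0.217]
ft_force: [-0.7, 0.7, 0.3]
width: 0.0599
t 1.0 pos [0.4451 0.3524 0.2329] tgt [0.5254 0.2695 0.1779] SHIFT [ 0.803 -0.83  -0.55 ] ROT [0.001 0.002 0.006] F [-0.7  0.7  0.3] w 0.0599
```

```bash
python3 -m inch '{"translation":[[0.2,-0.3,0],[0.4,-0.6,-0.1],[0.6,-0.83,-0.3],[0.8,-0.83,-0.55],[0.8,-0.83,-0.55],[0.8,-0.83,-0.55]],"rot":[[0,0,0],[0,0,0],[0,0,0.006],[0,0,0.006],[0,0,0.006],[0,0,0.006]],"jaw":[60,60,60,60,60,60]}'
python3 - <<'E'
from h import *
to(binp(70,60),slant(RK[2],k)); to(binp(70,16),slant(RK[2],k))
a=eyes.camera("top")[135:285,130:310]; b=eyes.camera("scene")[190:340,250:400]
cv2.imwrite("pics/pre.png",np.hstack([cv2.resize(a,None,fx=2.4,fy=4-1.6,interpolation=2),cv2.resize(b,(360,360),interpolation=2)]))
E
```

```text
time: 1.6
ee_pos: [0.5245, 0.2699, 0.1773]
eef_rot: [-0.069, 0.974, 0.014, 0.216]
ft_force: [-0.7, 0.4, -0.0]
width: 0.0602
t 1.6 pos [0.5245 0.2699 0.1773] tgt [0.5526 0.2733 0.119 ] SHIFT [ 0.281  0.035 -0.584] ROT [ 0.002  0.001 -0.001] F [-0.7  0.4 -0. ] w 0.0602
t 1.6 pos [0.5245 0.2699 0.1773] tgt [0.5711 0.2759 0.0791] SHIFT [ 0.465  0.061 -0.982] ROT [ 0.002  0.001 -0.001] F [-0.7  0.4 -0. ] w 0.0602
```

View pics/pre.png

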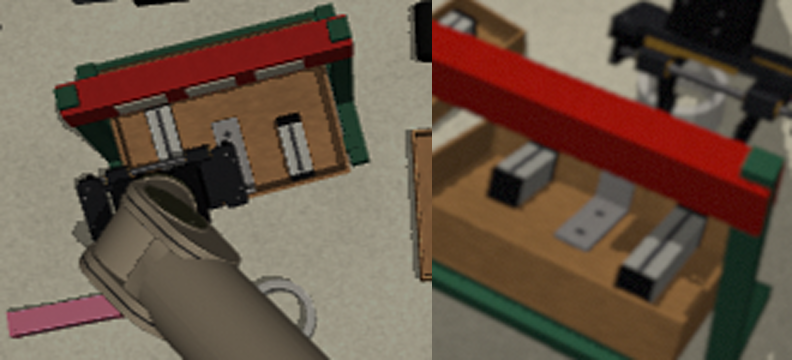

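The picture shows the gripper centred over the long bar's axis (body centre near (162,180), bar at (160,135)), clear of the beam and post. Now I go down along the floor normal.

```bash
python3 -m inch '{"translation":[[0.1,0.01,-0.2],[0.19,0.02,-0.4],[0.28,0.035,-0.58],[0.34,0.045,-0.7],[0.39,0.05,-0.8],[0.44,0.055,-0.9],[0.465,0.06,-0.96],[0.465,0.06,-0.96]],"rot":[[0,0,0],[0,0,0],[0,0,0],[0,0,0],[0,0,0],[0,0,0],[0,0,0],[0,0,0]],"jaw":[60,60,60,60,60,60,60,60]}'
python3 - <<'E'
from h import *
to(binp(70,16),slant(RK[2],k))
b=eyes.camera("scene")[190:340,250:400]
cv2.imwrite("pics/g1.png",cv2.resize(b,(600,600),interpolation=2))
E
```

```text
time: 2.5
ee_pos: [0.5711, 0.2765, 0.082]
eef_rot: [-0.07, 0.974, 0.015, 0.217]
ft_force: [-0.1, 0.4, 0.9]
width: 0.06
t 2.5 pos [0.5711 0.2765 0.082 ] tgt [0.5711 0.2759 0.0791] SHIFT [-0.    -0.006 -0.029] ROT [ 0.001  0.002 -0.002] F [-0.1  0.4  0.9] w 0.06
```

View pics/g1.png

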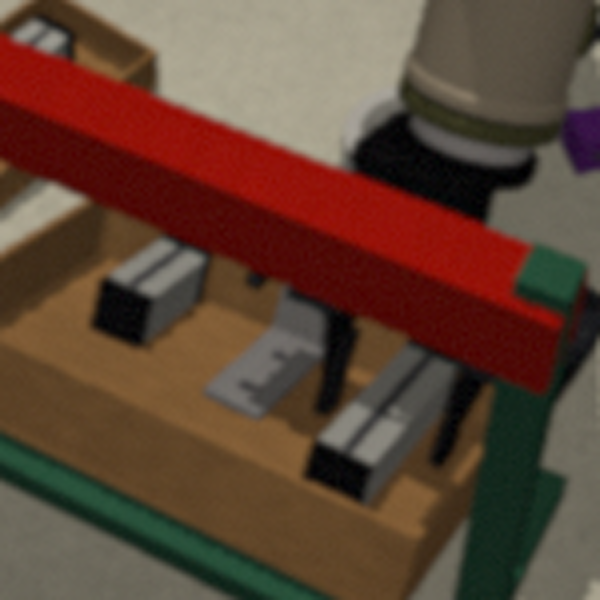

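The fingers straddle the bar at (330,400) and (445,455) with no contact force. I close now.

```bash
python3 -m inch '{"translation":[[0,0,0],[0,0,0],[0,0,0],[0,0,0],[0,0,0],[0,0,0],[0,0,0],[0,0,0]],"rot":[[0,0,0],[0,0,0],[0,0,0],[0,0,0],[0,0,0],[0,0,0],[0,0,0],[0,0,0]],"jaw":[45,38,28,25,25,25,25,25]}' 35
python3 -c "
from h import *
to(binp(70,19+65),slant(RK[2],k))"
```

```text
time: 3.35
ee_pos: [0.5711, 0.2767, 0.0828]
eef_rot: [-0.07, 0.973, 0.015, 0.217]
ft_force: [-3.7, -1.1, 5.7]
width: 0.0319
t 3.35 pos [0.5711 0.2767 0.0828] tgt [0.5426 0.2719 0.1407] SHIFT [-0.285 -0.048  0.579] ROT [ 0.     0.003 -0.002] F [-3.7 -1.1  5.7] w 0.0319
```

Opening is 31.9 mm, which is the bar's width. I lift along the normal, then back out.

```bash
python3 -m inch '{"translation":[[-0.03,-0.005,0.06],[-0.08,-0.01,0.16],[-0.14,-0.02,0.29],[-0.2,-0.03,0.42],[-0.26,-0.04,0.54],[-0.31,-0.045,0.65],[-0.31,-0.045,0.65]],"rot":[[0,0,0],[0,0,0],[0,0,0],[0,0,0],[0,0,0],[0,0,0],[0,0,0]],"jaw":[25,25,25,25,25,25,25]}'
python3 -m inch '{"translation":[[-0.1,-0.02,0],[-0.25,-0.04,0.05],[-0.4,-0.06,0.1],[-0.6,-0.09,0.15],[-0.75,-0.11,0.2],[-0.75,-0.11,0.3],[-0.75,-0.11,0.5],[-0.75,-0.11,0.7],[-0.75,-0.11,0.7]],"rot":[[0,0,0],[0,0,0],[0,0,0],[0,0,0],[0,0,0],[0,0,0],[0,0,0],[0,0,0],[0,0,0]],"jaw":[25,25,25,25,25,25,25,25,25]}'
python3 - <<'E'
from h import *
to(np.array([.4864,-.3652,.2]),slant(TR[2],0))
a=eyes.camera("top")[100:300,130:430]; b=eyes.camera("scene")[130:340,205:485]
cv2.imwrite("pics/l1.png",np.hstack([cv2.resize(a,(450,300)),cv2.resize(b,(350,300))]))
E
```

```text
time: 4.05
ee_pos: [0.54, 0.2729, 0.1496]
eef_rot: [-0.07, 0.973, 0.016, 0.218]
ft_force: [-0.3, 0.9, -2.1]
width: 0.0314
time: 4.95
ee_pos: [0.4663, 0.2627, 0.2224]
eef_rot: [-0.07, 0.973, 0.017, 0.22]
ft_force: [-0.7, -0.1, -0.9]
width: 0.032
t 4.95 pos [0.4663 0.2627 0.2224] tgt [ 0.4864 -0.3652  0.2   ] SHIFT [ 0.201 -6.279 -0.224] ROT [-0.016  0.425 -0.213] F [-0.7 -0.1 -0.9] w 0.032
```

View pics/l1.png

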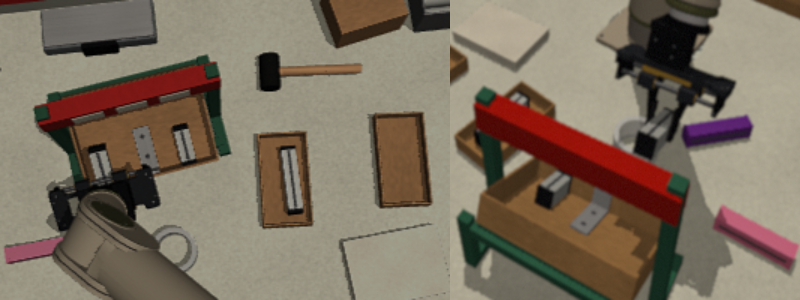

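The bar is held clear of the bin (scene panel (655,130)) and the other parts are still in place. I level the bar while moving towards the tray.

```bash
python3 -m inch '{"translation":[[0,-0.1,0],[0,-0.25,0],[0,-0.4,0],[0,-0.6,0],[0,-0.8,0],[0,-1,0],[0,-1,0]],"rot":[[0,0.05,-0.02],[0,0.11,-0.05],[0,0.17,-0.08],[-0.01,0.24,-0.12],[-0.01,0.31,-0.16],[-0.015,0.38,-0.19],[-0.016,0.425,-0.213]],"jaw":[25,25,25,25,25,25,25]}'
python3 -m inch '{"translation":[[0,-0.25,0],[0,-0.5,0],[0,-0.75,0],[0,-1,0]],"rot":[[0,0,0],[0,0,0],[0,0,0],[0,0,0]],"jaw":[25,25,25,25]}'
python3 -m inch '{"translation":[[0,-0.25,0],[0,-0.5,0],[0,-0.75,0],[0,-1,0]],"rot":[[0,0,0],[0,0,0],[0,0,0],[0,0,0]],"jaw":[25,25,25,25]}'
python3 -m inch '{"translation":[[0,-0.25,0],[0,-0.5,0],[0,-0.75,0],[0,-1,0]],"rot":[[0,0,0],[0,0,0],[0,0,0],[0,0,0]],"jaw":[25,25,25,25]}'
python3 -m inch '{"translation":[[0,-0.25,0],[0,-0.5,0],[0,-0.75,0],[0,-1,0]],"rot":[[0,0,0],[0,0,0],[0,0,0],[0,0,0]],"jaw":[25,25,25,25]}'
python3 -c "
from h import *
to(np.array([.481,-.365,.12]),slant(TR[2],0))"
```

```text
time: 5.75
ee_pos: [0.4656, 0.1585, 0.218]
eef_rot: [0.044, 0.999, -0.002, -0.004]
ft_force: [0.5, 0.6, -2.6]
width: 0.0317
time: 6.15
ee_pos: [0.4651, 0.0571, 0.2165]
eef_rot: [0.045, 0.999, -0.003, -0.004]
ft_force: [0.7, -0.4, -2.0]
width: 0.0317
time: 6.55
ee_pos: [0.4645, -0.0442, 0.2152]
eef_rot: [0.045, 0.999, -0.004, -0.005]
ft_force: [0.2, 0.2, -1.8]
width: 0.032
time: 6.95
ee_pos: [0.4639, -0.1454, 0.2139]
eef_rot: [0.045, 0.999, -0.004, -0.006]
ft_force: [0.2, -0.4, -1.4]
width: 0.0319
time: 7.35
ee_pos: [0.4632, -0.2465, 0.2126]
eef_rot: [0.045, 0.999, -0.005, -0.007]
ft_force: [0.1, 0.6, -1.6]
width: 0.032
t 7.35 pos [ 0.4632 -0.2465  0.2126] tgt [ 0.481 -0.365  0.12 ] SHIFT [ 0.178 -1.185 -0.926] ROT [ 0.008 -0.014  0.006] F [ 0.1  0.6 -1.6] w 0.032
```

```bash
python3 -m inch '{"translation":[[0.05,-0.3,0],[0.1,-0.6,0],[0.14,-0.85,0],[0.16,-1,0],[0.16,-1,0]],"rot":[[0,0,0],[0,0,0],[0.008,-0.014,0.006],[0.008,-0.014,0.006],[0.008,-0.014,0.006]],"jaw":[25,25,25,25,25]}'
python3 -m inch '{"translation":[[0,-0.1,-0.2],[0,-0.17,-0.4],[0,-0.17,-0.6],[0,-0.17,-0.8],[0,-0.17,-0.9],[0,-0.17,-0.9]],"rot":[[0,0,0],[0,0,0],[0,0,0],[0,0,0],[0,0,0],[0,0,0]],"jaw":[25,25,25,25,25,25]}'
python3 - <<'E'
from h import *
to(np.array([.481,-.365,.026]),slant(TR[2],0))
a=eyes.camera("top")[150:270,290:450]; b=eyes.camera("scene")[120:240,110:270]
cv2.imwrite("pics/p1.png",np.hstack([cv2.resize(a,(400,300),interpolation=2),cv2.resize(b,(400,300),interpolation=2)]))
E
```

```text
time: 7.85
ee_pos: [0.4778, -0.3489, 0.211]
eef_rot: [0.044, 0.999, -0.001, -0.001]
ft_force: [-0.1, -1.1, -2.1]
width: 0.0319
time: 8.45
ee_pos: [0.4771, -0.3646, 0.1192]
eef_rot: [0.044, 0.999, -0.0, -0.003]
ft_force: [0.3, -0.7, -1.5]
width: 0.0315
t 8.45 pos [ 0.4771 -0.3646  0.1192] tgt [ 0.481 -0.365  0.026] SHIFT [ 0.039 -0.004 -0.932] ROT [ 0.    -0.006  0.003] F [ 0.3 -0.7 -1.5] w 0.0315
```

View pics/p1.png

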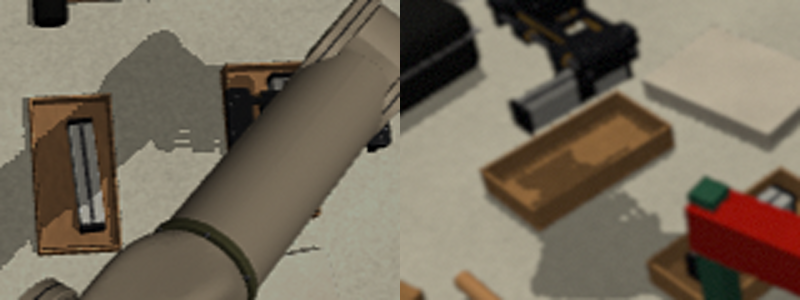

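The bar is level, in line with the tray's length and above it. I lower it, slowly near the floor.

```bash
python3 -m inch '{"translation":[[0.04,0,-0.2],[0.04,0,-0.4],[0.04,0,-0.55],[0.04,0,-0.7],[0.04,0,-0.8],[0.04,0,-0.86],[0.04,0,-0.9],[0.04,0,-0.92],[0.04,0,-0.92]],"rot":[[0,0,0],[0,0,0],[0,0,0],[0,0,0],[0,-0.006,0.003],[0,-0.006,0.003],[0,-0.006,0.003],[0,-0.006,0.003],[0,-0.006,0.003]],"jaw":[25,25,25,25,25,25,25,25,25]}'
python3 - <<'E'
from h import *
to(np.array([.481,-.365,.024]),slant(TR[2],0))
b=eyes.camera("scene")[120:220,120:260]
cv2.imwrite("pics/p2.png",cv2.resize(b,(700,500),interpolation=2))
E
```

```text
time: 9.45
ee_pos: [0.4822, -0.3658, 0.0295]
eef_rot: [0.042, 0.999, -0.001, 0.002]
ft_force: [-0.3, -0.3, -2.3]
width: 0.0316
t 9.45 pos [ 0.4822 -0.3658  0.0295] tgt [ 0.481 -0.365  0.024] SHIFT [-0.012  0.008 -0.055] ROT [0.002 0.003 0.   ] F [-0.3 -0.3 -2.3] w 0.0316
```

View pics/p2.png

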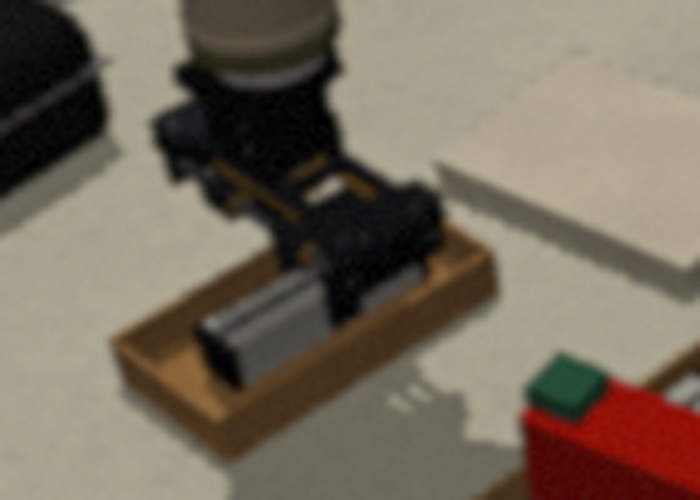

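The bar is inside the tray, and the force still shows only its weight. I lower it millimetre by millimetre until it touches.

```bash
python3 -m inch '{"translation":[[0,0,-0.01],[0,0,-0.02],[0,0,-0.03],[0,0,-0.04],[0,0,-0.04],[0,0,-0.04]],"rot":[[0,0,0],[0,0,0],[0,0,0],[0,0,0],[0,0,0],[0,0,0]],"jaw":[25,25,25,25,25,25]}'
```

```text
time: 10.1
ee_pos: [0.4822, -0.3659, 0.0257]
eef_rot: [0.042, 0.999, -0.001, 0.002]
ft_force: [0.8, -0.1, -2.1]
width: 0.0316
```

```bash
python3 -m inch '{"translation":[[0,0,-0.01],[0,0,-0.02],[0,0,-0.02]],"rot":[[0,0,0],[0,0,0],[0,0,0]],"jaw":[25,25,25]}'
```

```text
time: 10.4
ee_pos: [0.4823, -0.366, 0.0242]
eef_rot: [0.042, 0.999, -0.001, 0.002]
ft_force: [-1.6, 0.9, 4.9]
width: 0.032
```

Contact is felt (+4.9 N), so the bar is on the floor. I release to 50 mm and rise straight up.

```bash
python3 -m inch '{"translation":[[0,0,0],[0,0,0],[0,0,0],[0,0,0],[0,0,0]],"rot":[[0,0,0],[0,0,0],[0,0,0],[0,0,0],[0,0,0]],"jaw":[36,42,50,50,50]}'
python3 -m inch '{"translation":[[0,0,0.05],[0,0,0.15],[0,0,0.3],[0,0,0.5],[0,0,0.75],[0,0,1],[0,0,1]],"rot":[[0,0,0],[0,0,0],[0,0,0],[0,0,0],[0,0,0],[0,0,0],[0,0,0]],"jaw":[50,50,50,50,50,50,50]}'
python3 -m inch '{"translation":[[0,0,0.3],[-0.2,0,0.6],[-0.4,0,1],[-0.6,0,1],[-0.6,0,1],[-0.6,0,1]],"rot":[[0,0,0],[0,0,0],[0,0,0],[0,0,0],[0,0,0],[0,0,0]],"jaw":[50,50,50,50,50,50]}'
python3 - <<'E'
from h import *
a=eyes.camera("top")[130:330,130:450]; b=eyes.camera("scene")[120:340,120:400]
cv2.imwrite("pics/end.png",np.hstack([cv2.resize(a,(416,260),interpolation=2),cv2.resize(b,(331,260),interpolation=2)]))
E
```

```text
time: 10.9
ee_pos: [0.4823, -0.3659, 0.0241]
eef_rot: [0.042, 0.999, -0.001, 0.002]
ft_force: [-0.3, 0.8, -0.2]
width: 0.0495
time: 11.6
ee_pos: [0.4837, -0.3676, 0.1289]
eef_rot: [0.043, 0.999, -0.002, 0.005]
ft_force: [0.8, -0.1, 0.6]
width: 0.0499
time: 12.2
ee_pos: [0.4239, -0.3672, 0.2291]
eef_rot: [0.043, 0.999, -0.002, 0.005]
ft_force: [0.2, 0.7, -0.3]
width: 0.0499
```

View pics/end.png

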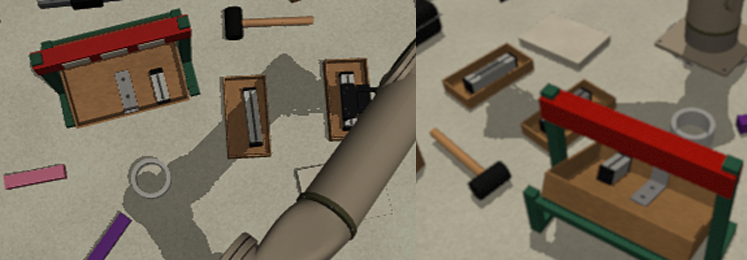

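The last picture shows the bar flat and central in the formerly empty tray (scene panel (492,72)). The short bar, angle, packed bar, tape and mallet are where they were, and the gripper is clear.

```bash
python3 -c "
from bench import r
print(r.close_job())"
```

```text
the job is handed in; nothing more can be done
None
```

The long bar now lies flat, roughly in the middle of the tray that was empty, with its length along the tray's. The job is handed in at about 12 s of the 42 s allowed.

- **How:** I reached in slanted 25° below the beam with the jaws opened to only 60 mm to clear the bin's side wall. The grip measured 31.9 mm, matching the bar. I lowered it until the floor pushed back with about 5 N, then let go.
- **Last checks:** after release the wrist force was near 0 N and the gripper was well above the tray. The final pictures show the short bar, the angle, the packed bar, the tape, the mallet and the pink and purple look-alikes where they were. The booklets also look unmoved, though the arm partly hid them from above.
- **Disagreements:** the two cameras differed by a few pixels, up to about 15 mm along the slope for the bar's lower end. I took it as resting against the low wall, as described, and the grasp fitted. The tray position came from the top camera alone and was up to about 7 mm off in the other view, but the bar landed clear of the walls.

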